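Open the offcut caddy and hang it on the bench rack

TASK

Take the yellow lid off the blue caddy and lay it on the green cutting mat, flat with the knob up. Then hang the open caddy by its steel handle on the red hook under the rack's small clear shelf, and leave it hanging still and upright. Leave the glue bottle, the tape roll and the cardboard tray where they are.

Things in the scene. Friction and masses are not known exactly. Their poses are not given: they have to be found in the camera images.
- caddy: Loose blue open bin, 70 (x) x 80 (y) x 70 mm high, walls 3 mm, 0.25 kg, lid on. Origin: centre of underside, z up. On its +x side (far from the robot at yaw 0) a steel arch handle rises in the plane x = 41 mm: two flat legs, 10 (x) by 5 mm, at y = -22 and +22 mm (49 mm over the outsides, 39 mm clear inside), joined on top by a crossbar along y, 10 mm diameter, axis 120 mm above the underside.
- handle (a point): Middle of the axis of the caddy handle's crossbar (10 mm diameter); axes as the caddy. Below the bar the arch is open for 45 mm, down to the bin's rim. The legs can be clamped together from outside, across y.
- lid: Loose yellow lid, 0.05 kg, on the caddy's rim, axes as the caddy's. Origin: centre of the underside of its locating plug (58 x 68 x 5 mm, loose in the mouth), 65 mm above the caddy's underside at the start. Above the plug a plate 68 (x) x 84 (y) x 4 mm centred at x = -3 mm, top at z = 9 mm; on it a black knob, 20 mm diameter, z = 9 to 31 mm, centred at x = -8 mm.
- knob (a point): Middle of the lid's knob: on its axis, 11 mm above the plate's top and 11 mm below the knob's top; z up.
- mat: Green cutting mat with a white grid, fixed on the table, 160 (x) x 220 (y) x 3 mm. Origin: centre of its underside.
- rack: Fixed bench rack. Origin: on the table under the front face of its post; hook side is -x, z up. Foot x -30 to 120, 140 wide, 12 mm high; post 16 mm square; clear acrylic shelf x -47 to 53 mm, 150 mm wide, underside at z = 285, bottles on it up to z = 360. Toward -x the post carries the red hook and, lower, a black crosspiece (y +-40, front x = -43, z = 125 mm) that the hung caddy's back leans on.
- hook (a point): Lowest point of the red hook's axis, 55 mm in front of the post, 185 mm above the table; axes as the rack. 8 mm rod in the plane y = 0: slopes down from the post, level from x = +7 to -7 mm, then up 45 degrees to the tip at x = -23, z = +16 mm (+20 with the rod's radius). The hung crossbar's axis lies at z = +9 mm. Shelf: front edge at x = +8 mm, underside at z = +100 mm.
- glue: Bystander: white glue bottle, 40 mm diameter, 115 mm high with its nozzle. Origin: centre of its underside.
- carton: Bystander: open cardboard tray, 90 (x) x 110 (y) x 60 mm. Origin: centre of its underside.
- tape: Bystander: roll of orange tape lying flat, 84 mm outside diameter, 24 mm high. Origin: centre of its underside.
Mind the look-alikes: they are no part of the job. What is shaped like the caddy but orange or purple is not meant.

How it is judged:
By the outcome, as a careful person would: the job done as asked, in the order asked, and still so for the second after the job is handed in, with the robot touching nothing.
It also fails if it takes over 66 s, if anything falls off the work surface, if the arm or the gripper's body presses on something with over 40 N, if the wrist force passes 120 N, or if a joint passes its speed limit or range.

ROBOT

A 6-joint arm with a two-finger parallel gripper is mounted at the origin on the work surface. World frame = base frame: x ahead of the robot, y to its left, z up, the work surface at z = 0. Lengths are in mm, angles in rad, forces in N, time in s.
With the tool pointing down it reaches from about 300 to 850 mm from the base axis. Payload 4.2 kg.
Tool frame: the origin (TCP) lies midway between the tips of the shut fingers; the grasp point (between the pads) lies 19 mm behind it; z points along the fingers, y is the line along which they close (so a half turn about z gives the same grasp; the last joint's range is limited). The gripper opens to 91 mm and grips with 3 to 60 N. Pads are 32 mm wide; open, the fingers measure 118 mm over their backs; the gripper's body (76 mm by 178 mm) begins 60 mm behind the grasp point.
Start: joints at [-1.121, 0.32, 1.565, -0, 1.257, -0.02], TCP at [260.314, -512.721, 186.276] pointing down, gripper open.
Joint ranges: [-3.11, 3.11], [-0.84, 2.01], [0.21, 2.61], [-1.34, 4.49], [0.05, 2.63], [-2.56, 2.56]. Speed limits (rad/s): [2.57, 2.57, 3.14, 3.14, 3.14, 3.14].

INTERFACE

Orientations are given as a unit quaternion [x, y, z, w].
In Python, from station import manip gives the robot as it stands.
- The arm moves only by the tool servo_tool, never from a script. Its argument "steps" is one flat list of numbers, 4 for each row, row after row: the shift along the tool's x, y, z in units of 200 mm (1.0 is 200 mm), then the turn about the tool's z in units of 45 degrees (1.0 is 45 degrees). In form: [tx, ty, tz, spin, tx, ty, tz, spin, ...]. A call has 1 to 12 rows; each row is the pose to reach, as a shift and turn from the pose commanded when the call began, along the tool's axes at that moment; what a row does not reach only later rows make up. A row lasts 1/8 s, in which the tool goes at most 62.5 mm and 10.7 degrees, less where a joint would pass 70% of its speed; a pose out of reach is approached as far as the arm can. A call with a number of a shift or a turn outside -1 to 1 is refused whole. A call with a gripper value outside its range is refused whole. "fingers" is the opening, from 0 (shut) to 1 (fully open), set as the call begins (left out, the last holds). The fingers move at their own pace and stop on an object; the grip force is fixed at half the most. Time passes only in rows, so rows that repeat a pose let the fingers close. It gives the time, the measured TCP pose, the force, the opening and the grip force at its end, in the units of the state.
- manip.observe(): the state, without advancing time (a new reading comes with each control period).
- manip.get_image(name): name is "scene" or "top" or "wrist"; returns (picture, depth): 420x560x3 uint8, red, green, blue; 420x560 float32, mm along the optical axis (not along the pixel's ray), 0 where there is no reading.
- manip.get_calibration(name): a dict with "fx", "fy", "cx", "cy" (pixels), "dist" ([k1, k2, p1, p2, k3] as OpenCV has them; the pictures are not rectified), "origin" and "orientation" of the camera in the world. Camera axes: x right, y down, z forward; pixel columns grow to the right and rows downward; lengths in mm; the calibration is good to about 2 mm. A picture is of the moment at which its call begins: read the wrist's pose just before it. get_calibration takes no time and is no camera call; for the wrist camera it gives the pose at the moment of the call.
- manip.finish_job(): hands the job in; it is judged then, once.
The state is a dict: "t": time; "joint_pos": joint angles; "joint_velocities": joint speeds; "joint_efforts": joint torques, N m; "position": TCP position; "eef_rot": TCP orientation; "ft_force": force on the tool from outside, world axes, zero at the start; "wrist_torque": the same for the moment, N m; "finger_gap": opening from 0.0 (shut) to 1.0 (fully open); "gripper_force": force on a finger pad.
Only numpy, scipy, OpenCV 4.12 (cv2) and the standard library are available. Lean on these libraries where they do the work, as an engineer would, in place of code of your own. Each camera call takes 0.05 s, during which the arm holds its last target. There are 200 camera calls.

## Working session

There is one attempt and no reset: what is moved stays moved. The work goes in short steps, Python scripts to look and compute and a tool call to move; the robot and the scene stay as the last step left them, time stands still between calls to the robot, and variables do not carry over. Pictures are saved under pics/ and viewed, at most 14 in all, crops included, and the job is handed in when it is done.

Besides the shell and the picture viewer there is one more tool, called after "Call:" as name(argument=value, ...), one argument or row to a line, values as JSON. servo_tool: Moves the arm, as the interface text tells. Shifts and turns lie within -1 to 1; 1 stands for 200 mm of shift or 45 degrees of turn. Its arguments: {"type":"object","properties":{"steps":{"type":"array"},"fingers":{"type":"number"}},"required":["steps"]}

```bash
mkdir -p pics; cat > h.py <<'E'
import numpy as np, cv2
from scipy.spatial.transform import Rotation as R
from station import manip
def grab(n,f):
    c=manip.get_calibration(n); im,d=manip.get_image(n)
    cv2.imwrite(f'pics/{f}.png',im[:,:,::-1]); np.savez(f'pics/{f}.npz',im=im,d=d,**{k:np.array(v) for k,v in c.items()})
def K(c): return np.array([[c['fx'],0,c['cx']],[0,c['fy'],c['cy']],[0,0,1.]],float)
def ray(c,u,v):
    p=cv2.undistortPoints(np.array([[[u,v]]],float),K(c),c['dist'])[0,0]
    return R.from_quat(c['orientation']).as_matrix()@np.array([p[0],p[1],1])
def pt(c,u,v,w=1):
    b=c['d'][v-w:v+w+1,u-w:u+w+1]; return c['origin']+ray(c,u,v)*np.median(b[b>0])
def atz(c,u,v,z):
    r=ray(c,u,v); return c['origin']+r*(z-c['origin'][2])/r[2]
def cloud(c):
    h,w=c['d'].shape; uv=np.stack(np.meshgrid(np.arange(w),np.arange(h)),-1).reshape(-1,1,2).astype(float)
    p=cv2.undistortPoints(uv,K(c),c['dist'])[:,0]; p=np.c_[p,np.ones(len(p))]*c['d'].reshape(-1,1)
    return (p@R.from_quat(c['orientation']).as_matrix().T+c['origin']).reshape(h,w,3)
def proj(c,P):
    r=R.from_quat(c['orientation']).inv(); t=-r.apply(c['origin'])
    return cv2.projectPoints(np.atleast_2d(P).astype(float),r.as_rotvec(),t,K(c),c['dist'])[0][:,0]
E
python3 - <<'E'
from h import *
for n in('scene','top'): grab(n,n); c=np.load(f'pics/{n}.npz'); print(n,c['origin'],c['orientation'],c['fx'])
s=manip.observe(); print(s)
E
```

```text
scene [1176.20884954 -332.60656636  850.57055483] [ 0.78359485  0.48801932 -0.19549845 -0.33105378] 471.92910393976086
top [ 252.9969112    35.33756562 1555.95790622] [-0.6973956   0.7098749  -0.07372402  0.06543531] 514.5812537327989
{'t': 0.1, 'joint_pos': array([-1.12096475e+00,  3.20241201e-01,  1.56555764e+00, -3.42852659e-05,
        1.25744187e+00, -1.99907471e-02]), 'joint_velocities': array([-0.00033036, -0.00214653, -0.00234399, -0.00053081,  0.00051985,
        0.00016648]), 'joint_efforts': array([ 5.40843175e-04, -4.13331592e+01, -2.32510775e+01,  7.28170085e-02,
        4.21498634e-02, -6.48676905e-05]), 'position': array([ 260.08999476, -512.23798996,  185.49658234]), 'eef_rot': array([ 9.72533459e-01,  2.32761662e-01, -1.91668902e-04, -8.01594204e-04]), 'ft_force': array([ 0.96785554,  0.70436183, -0.33631607]), 'wrist_torque': array([-0.0011005 ,  0.04094598, -0.01923577]), 'gripper_force': 0.0, 'finger_gap': 1.0005093780093361}
```

View pics/scene.png

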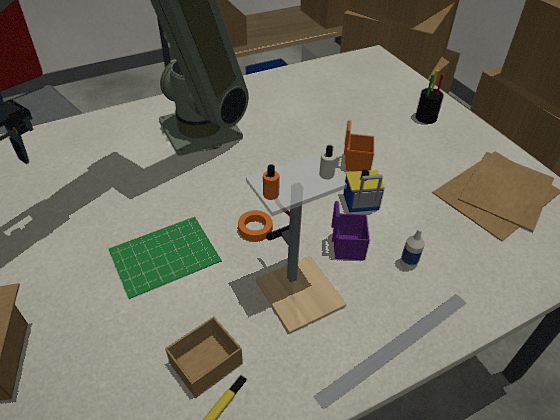

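View pics/top.png

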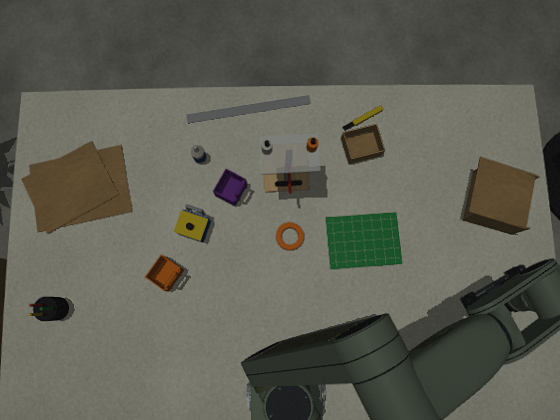

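The scene view shows the blue caddy with the yellow lid at (364,190), its handle facing the camera, and the rack post at (294,235). In the top view the caddy is at (193,224), the mat at (364,240), the hook near (290,185) and the tape at (290,236). Next I'll measure these.

```bash
python3 - <<'E'
from h import *
T=np.load('pics/top.npz');S=np.load('pics/scene.npz')
for n,c in(('top',T),('scene',S)):
    P=cloud(c); hsv=cv2.cvtColor(c['im'],cv2.COLOR_RGB2HSV); H,Sa,V=[hsv[...,i].astype(int) for i in range(3)]
    ok=c['d']>0
    box={'top':((150,200,240,250),(320,200,410,280),(270,160,320,210),(265,210,315,260)),'scene':((335,160,390,215),(100,210,230,300),(255,190,310,285),(230,205,280,245))}[n]
    def m(b,q):
        z=np.zeros_like(ok); z[b[1]:b[3],b[0]:b[2]]=1; return z&q&ok
    for nm,mask in(('lid',m(box[0],(H>20)&(H<35)&(Sa>120)&(V>90))),('mat',m(box[1],(H>40)&(H<90)&(Sa>80))),('hook',m(box[2],((H<8)|(H>172))&(Sa>110))),('tape',m(box[3],(H>5)&(H<18)&(Sa>150)))):
        p=P[mask]
        if len(p)<4: print(n,nm,len(p));continue
        r=cv2.minAreaRect(p[:,:2].astype(np.float32))
        print(n,nm,len(p),'med',np.median(p,0).round(1),'rect',np.round(r[0],1),np.round(r[1],1),round(r[2],1),'z5-95',np.percentile(p[:,2],[5,95]).round(1))
a=cv2.resize(T['im'][160:270,150:320],None,fx=4.4,fy=4.4,interpolation=cv2.INTER_CUBIC)
b=cv2.resize(S['im'][150:320,230:400],None,fx=3.3,fy=3.3,interpolation=cv2.INTER_CUBIC)
cv2.imwrite('pics/ct.png',a[:,:,::-1]);cv2.imwrite('pics/cs.png',b[:,:,::-1])
E
```

```text
top lid 600 med [485.6 267.9  74.5] rect [485.1 269.3] [84.9 67. ] 70.6 z5-95 [69.2 79.8]
top mat 3666 med [ 440.  -245.7    3.7] rect [ 441.4 -247.2] [160.3 220.2] 2.8 z5-95 [-2.1  9.3]
top hook 52 med [580.7 -16.9 192.2] rect [574.6 -17.2] [55.8  6.9] 2.2 z5-95 [163.  205.9]
top tape 355 med [455.4 -21.5  24.9] rect [454.9 -21. ] [81.3 79.5] 88.5 z5-95 [18.7 30.3]
scene lid 447 med [490.  258.5  73.7] rect [451.7 279.1] [ 83.  168.1] 71.7 z5-95 [71.3 76.8]
scene mat 4522 med [ 446.5 -251.1    2.3] rect [ 439.5 -246.2] [164.8 219.3] 3.1 z5-95 [-0.3  5. ]
scene hook 20 med [610.1 -18.7 197.2] rect [639.5 -39.1] [37.  93.3] 81.0 z5-95 [131.5 204.2]
scene tape 698 med [463.1 -25.   21.8] rect [499.6 -42.2] [ 80.  179.2] 64.6 z5-95 [ 4. 26.]
```

View pics/ct.png

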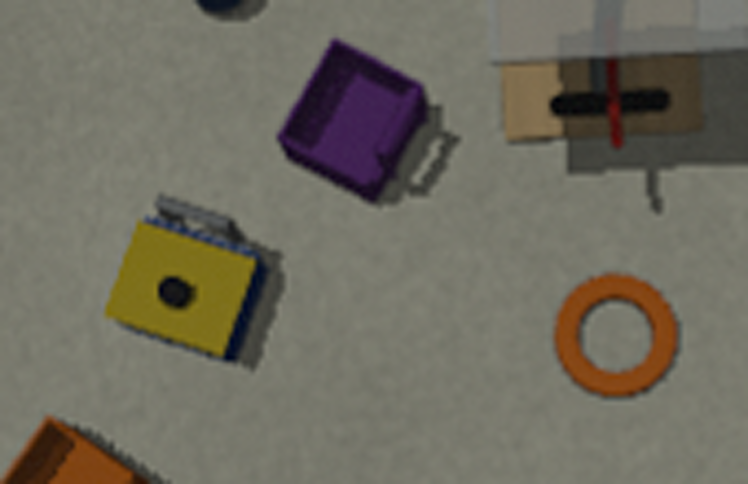

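View pics/cs.png

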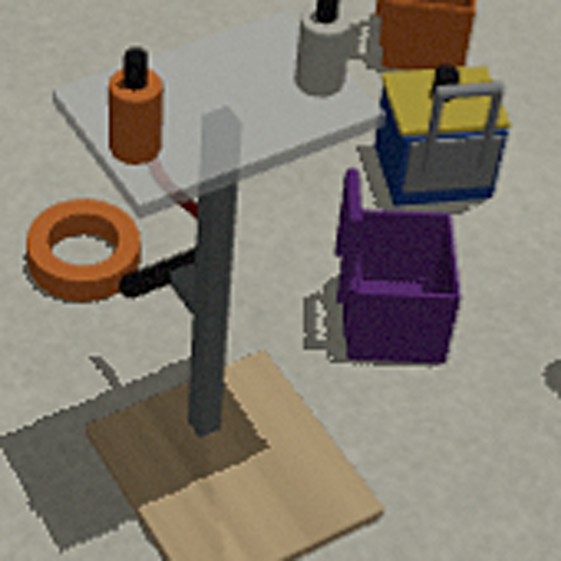

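The crops show the lid with its knob at top-view pixel (190,226), the caddy yaw at about -19° and the handle towards +x. The hook rod tip is at about (290,194), and the rack yaw is about 2–3°. A downward tool clamping the handle legs would hit the shelf, so I'll clamp the bin's side walls near the rim instead.

```bash
cat >> h.py <<'E'
def go(x,y,z,head):
    s=manip.observe(); m=R.from_quat(s['eef_rot']).as_matrix(); d=m.T@(np.array([x,y,z])-s['position'])
    h=np.degrees(np.arctan2(m[1,0],m[0,0])); t=(head-h+180)%360-180
    print('pos',s['position'].round(1),'head',round(h,1),'tilt',np.round(m[2],3),'shift/200',(d/200).round(3),'spin/45',round(-t/45,3),'t',round(s['t'],2))
E
python3 - <<'E'
from h import *
s=manip.observe(); c=manip.get_calibration('wrist'); m=R.from_quat(s['eef_rot']).as_matrix()
print('cam in tool',m.T@(np.array(c['origin'])-s['position']),'axes',(m.T@R.from_quat(c['orientation']).as_matrix()).round(2).tolist(),c['fx'])
go(480,271,260,160.6)
E
```

```text
cam in tool [  76.27876732    0.4236239  -198.39761753] axes [[-0.0, -0.96, -0.27], [1.0, -0.0, -0.0], [0.0, -0.27, 0.96]] 359.78945455367716
pos [ 260.1 -512.2  185.5] head 26.9 tilt [ 0.    -0.002 -1.   ] shift/200 [ 2.753 -2.995 -0.368] spin/45 -2.971 t 0.1
```

Call:
servo_tool(
  steps=[0.92,-1.0,-0.37,-1.0,0.92,-1.0,-0.37,-1.0,0.92,-1.0,-0.37,-1.0,0.92,-1.0,-0.37,-1.0,0.92,-1.0,-0.37,-1.0,0.92,-1.0,-0.37,-1.0],
  fingers=1.0,
)

```text
t: 0.85
position: [334.2, -249.7, 260.9]
eef_rot: [0.809, 0.588, 0.0, 0.001]
ft_force: [-0.1, -0.8, -0.1]
finger_gap: 1.0
gripper_force: 0.0
```

```bash
python3 -c "
from h import *
go(480,271,260,160.6)"
```

```text
pos [ 334.2 -249.7  260.9] head 72.1 tilt [-0.001  0.001 -1.   ] shift/200 [ 2.702 -0.107  0.003] spin/45 -1.967 t 0.85
```

Call:
servo_tool(
  steps=[1.0,0,0,-1.0,1.0,0,0,-1.0,1.0,0,0,-1.0,1.0,0,0,-1.0,1.0,0,0,-1.0],
)

```text
t: 1.48
position: [396.1, -61.0, 259.5]
eef_rot: [0.523, 0.853, -0.001, -0.0]
ft_force: [0.6, 0.0, -0.7]
finger_gap: 0.999
gripper_force: 0.0
```

```bash
python3 -c "
from h import *
go(440,200,260,160.6)"
```

```text
pos [396.1 -61.  259.5] head 117.0 tilt [ 0.    -0.002 -1.   ] shift/200 [ 1.064  0.788 -0.003] spin/45 -0.969 t 1.48
```

Call:
servo_tool(
  steps=[1.0,0.8,0,-0.97,1.0,0.8,0,-0.97,1.0,0.8,0,-0.97,1.0,0.8,0,-0.97,1.0,0.8,0,-0.97,1.0,0.8,0,-0.97,1.0,0.8,0,-0.97],
)

```text
t: 2.35
position: [448.2, 187.8, 260.2]
eef_rot: [0.171, 0.985, -0.0, -0.0]
ft_force: [0.2, -0.9, -0.4]
finger_gap: 0.995
gripper_force: 0.0
```

```bash
python3 - <<'E'
from h import *
go(480,271,200,160.6); grab('wrist','w1'); c=np.load('pics/w1.npz')
P=cloud(c); hsv=cv2.cvtColor(c['im'],cv2.COLOR_RGB2HSV); H,Sa,V=[hsv[...,i].astype(int) for i in range(3)]
m=(c['d']>0)&(H>20)&(H<35)&(Sa>120)&(V>70)&(P[...,2]>60)
p=P[m]; print(len(p),np.median(p,0),cv2.minAreaRect(p[:,:2].astype(np.float32)))
E
```

```text
pos [448.2 187.8 260.2] head 160.3 tilt [-0.    -0.001 -1.   ] shift/200 [-0.01   0.446  0.3  ] spin/45 -0.006 t 2.35
4267 [484.1022645  267.23499529  73.78266917] ((485.4114074707031, 268.4835510253906), (83.489990234375, 67.62892150878906), 70.67635345458984)
```

View pics/w1.png

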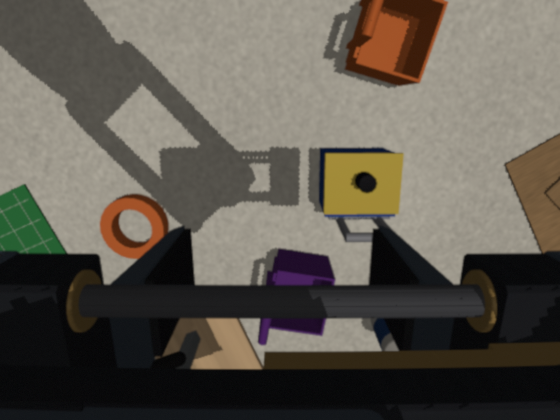

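The picture shows the lid centred at about (362,183), the knob at (368,182), and the handle bar at (363,235). The lid height of 73.8 and its centre agree between the two cameras.

```bash
python3 - <<'E'
from h import *
c=np.load('pics/w1.npz'); T=np.load('pics/top.npz')
print(atz(c,368,182,96),pt(c,368,182,2),atz(T,190,226.4,96)); go(480.6,270.3,77,160.6)
# two-view triangulation check of the knob top centre
a,b=ray(c,368,182),ray(T,190,226.4); o=T['origin']-c['origin']
s=np.linalg.lstsq(np.c_[a,-b],o,rcond=None)[0]; print('tri',c['origin']+a*s[0],T['origin']+b*s[1])
E
```

```text
[479.07833646 271.37666208  96.        ] [479.19359243 271.4424173   95.58960611] [477.69986782 266.58326062  96.        ]
pos [448.1 187.9 260.3] head 160.4 tilt [-0.    -0.001 -1.   ] shift/200 [-0.014  0.443  0.916] spin/45 -0.005 t 2.4
tri [476.12735156 269.69308204 106.50762201] [476.194616   265.03417996 105.78004177]
```

Call:
servo_tool(
  steps=[-0.014,0.444,0.3,0,-0.014,0.444,0.6,0,-0.014,0.444,0.75,0,-0.014,0.444,0.75,0,-0.014,0.444,0.83,0,-0.014,0.444,0.88,0,-0.014,0.444,0.916,0,-0.014,0.444,0.916,0],
)

```text
t: 3.4
position: [480.2, 272.4, 77.2]
eef_rot: [0.169, 0.986, -0.0, 0.0]
ft_force: [0.7, -0.6, 0.5]
finger_gap: 0.997
gripper_force: 0.0
```

```bash
python3 -c "
from h import *
go(480.3,270.5,77,160.6)"
```

```text
pos [480.2 272.4  77.2] head 160.6 tilt [-0. -0. -1.] shift/200 [-0.004 -0.009  0.001] spin/45 -0.001 t 3.4
```

Call:
servo_tool(
  steps=[0,-0.008,0,0,0,-0.008,0,0,0,-0.008,0,0,0,-0.008,0,0,0,-0.008,0,0,0,-0.008,0,0,0,-0.008,0,0,0,-0.008,0,0],
  fingers=0.0,
)

```text
t: 4.4
position: [479.7, 271.1, 77.0]
eef_rot: [0.169, 0.986, 0.0, 0.0]
ft_force: [1.0, -0.4, 0.1]
finger_gap: 0.154
gripper_force: 0.0
```

Call:
servo_tool(
  steps=[0,0,-0.03,0,0,0,-0.08,0,0,0,-0.2,0,0,0,-0.4,0,0,0,-0.6,0,0,0,-0.6,0],
)

```text
t: 5.15
position: [481.8, 272.2, 201.4]
eef_rot: [0.169, 0.986, 0.003, 0.003]
ft_force: [0.0, -0.4, -0.4]
finger_gap: 0.004
gripper_force: 0.0
```

```bash
python3 -c "
from h import *
go(440,-246,150,160.6)"
```

```text
pos [481.8 272.2 201.4] head 160.6 tilt [-0.006  0.006 -1.   ] shift/200 [-0.664 -2.515  0.245] spin/45 -0.001 t 5.15
```

```bash
python3 - <<'E'
from h import *
grab('wrist','w2'); grab('top','t2')
a=cv2.imread('pics/w2.png'); b=cv2.imread('pics/t2.png')
b=cv2.resize(b[180:270,140:260],(560,420)); cv2.imwrite('pics/v2.png',np.hstack([cv2.resize(a,(400,300)),cv2.resize(b,(400,300))]))
E
```

```text
(no output)
```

View pics/v2.png

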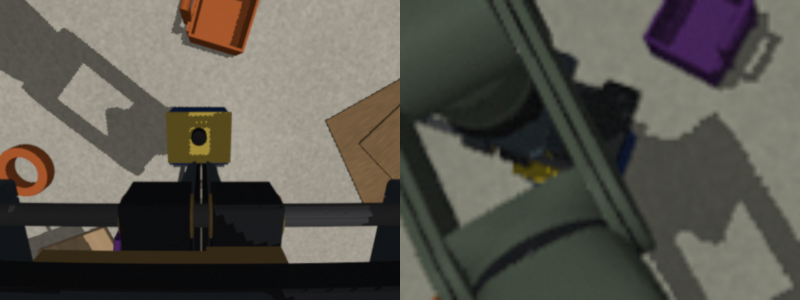

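The lid is still on the caddy, with its knob at about (199,137) in the left half, and the fingers shut above it. So they closed on nothing, and I'll check the geometry.

```bash
python3 - <<'E'
from h import *
c=np.load('pics/w2.npz'); s=manip.observe(); m=R.from_quat(s['eef_rot']).as_matrix()
q=manip.get_calibration('wrist');q['dist']=np.array(q['dist'])
for z in(0,-19,-40): print(z,proj(q,s['position']+m@np.array([0,0,z])))
P=cloud(c); hsv=cv2.cvtColor(c['im'],cv2.COLOR_RGB2HSV); H,Sa,V=[hsv[...,i].astype(int) for i in range(3)]
k=(c['d']>0)&(H>20)&(H<35)&(Sa>120)&(V>50)&(P[...,2]>60)&(P[...,2]<85)
p=P[k]; print(len(p),np.median(p,0),cv2.minAreaRect(p[:,:2].astype(np.float32)))
for u,v in((278,190),(278,193),(278,197)): print(pt(c,u,v,1))
# finger points in the tool frame
L=(P-s['position'])@m; f=(c['d']>0)&(abs(L[...,1])<30)&(L[...,2]<6)&(L[...,2]>-60)&(abs(L[...,0])<40)
for z in range(-60,6,6):
    g=L[f&(L[...,2]>=z)&(L[...,2]<z+6)]
    if len(g): print(z,len(g),g[:,:2].min(0).round(1),g[:,:2].max(0).round(1))
cv2.imwrite('pics/w2c.png',cv2.resize(c['im'][130:270,200:360,::-1],None,fx=4,fy=4,interpolation=cv2.INTER_CUBIC))
E
```

```text
0 [[281.37940705 238.0109863 ]]
-19 [[281.39122424 250.61731704]]
-40 [[281.40717294 267.63733432]]
5773 [483.56280001 268.42573962  73.69988108] ((485.3026428222656, 268.483642578125), (83.1358871459961, 67.9653549194336), 70.48658752441406)
[477.61602384 271.35211909  95.59943767]
[480.14998263 270.44874179  95.55864662]
[483.43134129 269.28004916  95.9805866 ]
-60 242 [14.  -9.4] [16.5 12.6]
-54 208 [13.7 -8.9] [16.6 12. ]
-48 182 [12.7 -8.2] [16.4 11.5]
-42 156 [13.9 -7.6] [16.5 10.9]
-36 80 [13.9 -5.9] [16.2  8.4]
```

View pics/w2c.png

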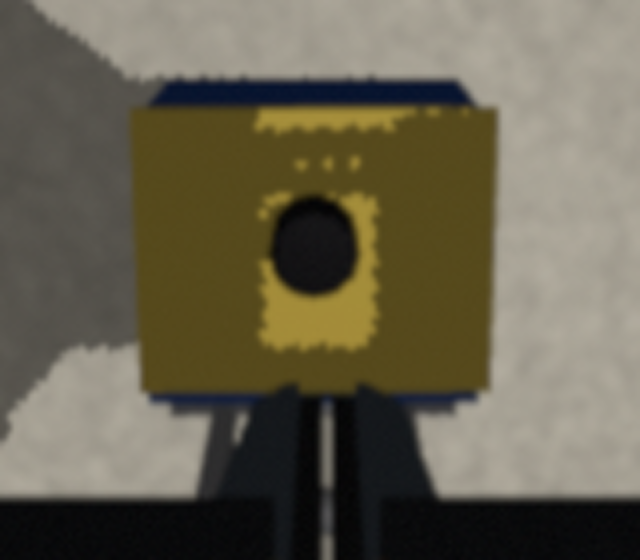

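The crop shows the knob at image (278,191) and the shut fingertips ending near row 227, with depth that puts their ends well behind the nominal TCP. I'll measure the real fingertips from depth.

```bash
python3 - <<'E'
from h import *
s=manip.observe(); m=R.from_quat(s['eef_rot']).as_matrix(); q=manip.get_calibration('wrist')
Rc=m.T@R.from_quat(q['orientation']).as_matrix(); oc=m.T@(np.array(q['origin'])-s['position']); print(oc)
for f,cols in(('w2',(268,272,276,280,283,286,292,298)),('w1',(170,180,188,375,380,390))):
    c=np.load(f'pics/{f}.npz'); L=(cloud(c)-c['origin'])@R.from_quat(c['orientation']).as_matrix()@Rc.T+oc
    for u in cols:
        o=[(v,*L[v,u].round(0).astype(int)) for v in range(218,262,3) if c['d'][v,u]>0 and L[v,u,2]<20]
        print(f,u,[tuple(map(int,x)) for x in o[:7]])
E
```

```text
[ 7.53134788e+01 -1.19627725e-02 -1.98384910e+02]
w2 268 [(227, 17, -7, -30), (230, 18, -6, -35), (233, 17, -6, -39), (236, 17, -6, -43), (239, 17, -6, -46), (242, 17, -6, -50), (245, 17, -6, -54)]
w2 272 [(227, 17, -5, -30), (230, 18, -4, -36), (233, 17, -4, -38), (236, 17, -4, -42), (239, 17, -4, -47), (242, 17, -4, -50), (245, 17, -4, -54)]
w2 276 [(230, 16, -3, -31), (233, 16, -3, -34), (236, 15, -3, -38), (239, 16, -2, -44), (242, 16, -2, -47), (245, 16, -2, -50), (248, 16, -2, -55)]
w2 280 [(230, 16, -1, -30), (233, 16, -1, -36), (236, 16, -1, -38), (239, 16, -1, -43), (242, 16, -1, -46), (245, 15, -1, -49), (248, 16, -1, -54)]
w2 283 [(230, 16, 1, -30), (233, 16, 1, -34), (236, 16, 1, -39), (239, 16, 1, -43), (242, 16, 1, -46), (245, 16, 1, -50), (248, 16, 1, -53)]
w2 286 [(230, 16, 2, -31), (233, 16, 2, -35), (236, 16, 2, -39), (239, 16, 2, -42), (242, 16, 2, -46), (245, 16, 2, -50), (248, 16, 2, -55)]
w2 292 [(227, 17, 5, -30), (230, 17, 5, -35), (233, 17, 5, -39), (236, 17, 5, -43), (239, 18, 5, -47), (242, 18, 5, -51), (245, 17, 5, -54)]
w2 298 [(230, 17, 8, -34), (233, 18
[... 310 characters left out ...]
 (233, 16, -49, -35), (236, 16, -48, -39), (239, 16, -47, -43), (242, 16, -46, -47), (245, 14, -46, -46)]
w1 188 [(230, 16, -46, -31), (233, 15, -46, -32), (236, 13, -46, -33), (239, 12, -46, -33), (242, 11, -46, -34), (245, 9, -46, -34), (248, 8, -46, -35)]
w1 375 [(230, 16, 46, -31), (233, 15, 46, -34), (236, 13, 46, -33), (239, 12, 46, -34), (242, 11, 46, -35), (245, 9, 46, -34), (248, 8, 46, -34)]
w1 380 [(227, 17, 49, -30), (230, 16, 49, -31), (233, 15, 48, -34), (236, 16, 46, -39), (239, 16, 46, -43), (242, 15, 45, -44), (245, 13, 46, -44)]
w1 390 [(230, 18, 52, -36), (233, 17, 51, -39), (236, 17, 50, -43), (239, 17, 49, -46), (242, 16, 49, -49), (245, 15, 48, -50), (248, 15, 47, -53)]
```

The real fingertips sit about 28 mm above the reported TCP, while the lateral position is fine. I'll grasp with the reported z lowered by that amount.

Call:
servo_tool(
  steps=[0.005,-0.01,0.3,0,0.005,-0.01,0.5,0,0.005,-0.01,0.65,0,0.005,-0.01,0.7,0,0.005,-0.01,0.745,0,0.005,-0.01,0.755,0,0.005,-0.01,0.755,0,0.005,-0.01,0.755,0],
  fingers=0.6,
)

```text
t: 6.25
position: [478.6, 269.8, 46.6]
eef_rot: [0.169, 0.986, 0.0, 0.001]
ft_force: [0.9, -0.1, 0.6]
finger_gap: 0.606
gripper_force: 0.0
```

Call:
servo_tool(
  steps=[0,0,0,0,0,0,0,0,0,0,0,0,0,0,0,0,0,0,0,0,0,0,0,0,0,0,0,0],
  fingers=0.0,
)

```text
t: 7.12
position: [478.8, 270.2, 46.6]
eef_rot: [0.169, 0.986, 0.001, 0.001]
ft_force: [0.1, 0.9, 5.5]
finger_gap: 0.21
gripper_force: 31.0
```

Call:
servo_tool(
  steps=[0,0,-0.04,0,0,0,-0.1,0,0,0,-0.25,0,0,0,-0.4,0,0,0,-0.5,0,0,0,-0.5,0],
)

```text
t: 7.88
position: [479.0, 270.0, 147.9]
eef_rot: [0.169, 0.986, 0.001, 0.002]
ft_force: [-0.5, -0.4, -1.0]
finger_gap: 0.21
gripper_force: 30.1
```

```bash
python3 -c "
from h import *
go(440,-246,130,160.6)"
```

```text
pos [479.  270.  147.9] head 160.6 tilt [-0.003  0.003 -1.   ] shift/200 [-0.674 -2.498  0.084] spin/45 -0.001 t 7.88
```

Call:
servo_tool(
  steps=[-0.07,-0.25,0,0,-0.14,-0.5,0,0,-0.2,-0.75,0,0,-0.27,-1.0,0,0,-0.27,-1.0,0,0],
)

```text
t: 8.5
position: [461.2, 60.2, 145.1]
eef_rot: [0.171, 0.985, -0.001, -0.001]
ft_force: [0.4, 0.4, -0.7]
finger_gap: 0.21
gripper_force: 30.3
```

Call:
servo_tool(
  steps=[-0.07,-0.25,0,0,-0.14,-0.5,0,0,-0.2,-0.75,0,0,-0.27,-1.0,0,0,-0.27,-1.0,0,0],
)

```text
t: 9.12
position: [446.8, -145.3, 145.3]
eef_rot: [0.171, 0.985, 0.0, -0.0]
ft_force: [0.4, 1.2, -0.9]
finger_gap: 0.209
gripper_force: 30.3
```

Call:
servo_tool(
  steps=[-0.07,-0.25,0,0,-0.14,-0.5,0,0,-0.14,-0.5,0,0,-0.14,-0.5,0,0],
)

```text
t: 9.62
position: [440.1, -245.4, 145.4]
eef_rot: [0.168, 0.986, 0.001, -0.001]
ft_force: [0.2, 0.4, 0.5]
finger_gap: 0.213
gripper_force: 30.3
```

```bash
python3 - <<'E'
from h import *
go(438,-246,-13,160.6); grab('wrist','w3'); c=np.load('pics/w3.npz')
s=manip.observe(); m=R.from_quat(s['eef_rot']).as_matrix()
P=cloud(c); hsv=cv2.cvtColor(c['im'],cv2.COLOR_RGB2HSV); H,Sa,V=[hsv[...,i].astype(int) for i in range(3)]
k=(c['d']>0)&(H>20)&(H<35)&(Sa>120)&(V>50)&(P[...,2]>60); p=P[k]
A=np.c_[p[:,:2],np.ones(len(p))]; co=np.linalg.lstsq(A,p[:,2],rcond=None)[0]
print('lid',len(p),np.median(p,0),'plane slope',co[:2],cv2.minAreaRect(p[:,:2].astype(np.float32)))
k=(c['d']>0)&(H>40)&(H<90)&(Sa>80)&(P[...,2]<20); print('mat',P[k].min(0),P[k].max(0),np.median(P[k][:,2]))
E
```

```text
pos [ 440.1 -245.4  145.4] head 160.6 tilt [ 0.002  0.001 -1.   ] shift/200 [ 0.008 -0.007  0.792] spin/45 0.0 t 9.62
lid 7081 [ 424.45721985 -242.11346897  172.63160873] plane slope [-0.08729634  0.03610825] ((441.5360107421875, -246.03065490722656), (84.25303649902344, 79.43085479736328), 70.5434341430664)
mat [ 3.55694550e+02 -3.59862290e+02 -1.60062944e-01] [ 516.02247555 -133.57606516    5.90364323] 2.872661269052003
```

Call:
servo_tool(
  steps=[0,0,0.25,0,0,0,0.5,0,0,0,0.68,0,0,0,0.74,0,0,0,0.77,0,0,0,0.785,0,0,0,0.795,0,0,0,0.8,0,0,0,0.8,0,0,0,0.8,0],
)

```text
t: 10.92
position: [440.1, -247.4, -13.7]
eef_rot: [0.169, 0.986, -0.0, 0.0]
ft_force: [0.2, -0.7, -0.7]
finger_gap: 0.214
gripper_force: 30.3
```

Call:
servo_tool(
  steps=[0,0,0.005,0,0,0,0.01,0,0,0,0.01,0],
)

```text
t: 11.3
position: [440.0, -247.3, -15.4]
eef_rot: [0.169, 0.986, -0.0, 0.0]
ft_force: [-1.1, -0.0, 6.1]
finger_gap: 0.211
gripper_force: 31.1
```

Call:
servo_tool(
  steps=[0,0,0,0,0,0,0,0,0,0,0,0,0,0,0,0,0,0,0,0],
  fingers=0.6,
)

```text
t: 11.92
position: [440.7, -248.1, -15.4]
eef_rot: [0.169, 0.986, -0.001, 0.001]
ft_force: [-1.3, -2.6, 6.1]
finger_gap: 0.596
gripper_force: 2.7
```

Call:
servo_tool(
  steps=[0,0,-0.05,0,0,0,-0.2,0,0,0,-0.5,0,0,0,-0.8,0,0,0,-1.0,0,0,0,-1.0,0],
  fingers=1.0,
)

```text
t: 12.68
position: [441.8, -248.1, 187.7]
eef_rot: [0.169, 0.986, -0.001, 0.004]
ft_force: [-0.5, -0.0, -0.7]
finger_gap: 0.998
gripper_force: 0.0
```

```bash
python3 - <<'E'
from h import *
go(430,-20,290,180); grab('wrist','w4'); c=np.load('pics/w4.npz')
P=cloud(c); hsv=cv2.cvtColor(c['im'],cv2.COLOR_RGB2HSV); H,Sa,V=[hsv[...,i].astype(int) for i in range(3)]
k=(c['d']>0)&(H>20)&(H<35)&(Sa>120)&(V>50)&(abs(P[...,0]-440)<70)&(abs(P[...,1]+246)<70); p=P[k]
A=np.c_[p[:,:2],np.ones(len(p))]; co=np.linalg.lstsq(A,p[:,2],rcond=None)[0]
print('lid',len(p),np.median(p,0),'slope',co[:2],cv2.minAreaRect(p[:,:2].astype(np.float32)))
E
```

```text
pos [ 441.8 -248.1  187.7] head 160.6 tilt [-0.008 -0.001 -1.   ] shift/200 [ 0.431  1.055 -0.516] spin/45 -0.432 t 12.68
lid 4671 [ 445.63382558 -249.57558918   11.67503504] slope [-0.00477401 -0.00044771] ((447.7420654296875, -250.53421020507812), (85.09339141845703, 71.79591369628906), 69.89787292480469)
```

Call:
servo_tool(
  steps=[0.11,0.25,-0.13,-0.11,0.22,0.5,-0.26,-0.22,0.32,0.75,-0.39,-0.32,0.43,1.0,-0.516,-0.432,0.43,1.0,-0.516,-0.432,0.43,1.0,-0.516,-0.432],
)

```text
t: 13.48
position: [424.6, -30.2, 285.6]
eef_rot: [-0.0, 1.0, -0.0, -0.002]
ft_force: [0.3, -0.6, -0.3]
finger_gap: 0.999
gripper_force: 0.0
```

```bash
python3 - <<'E'
from h import *
go(430,-20,290,180); grab('wrist','w5'); c=np.load('pics/w5.npz')
P=cloud(c); hsv=cv2.cvtColor(c['im'],cv2.COLOR_RGB2HSV); H,Sa,V=[hsv[...,i].astype(int) for i in range(3)]
k=(c['d']>0)&((H<8)|(H>172))&(Sa>120)&(V>40)&(P[...,2]>150)&(P[...,2]<260); k[300:]&=True
v,u=np.nonzero(k); p=P[k]; print(len(p), u.min(),u.max(),v.min(),v.max())
for r in range(v.min(),v.max()+1,3):
    q=p[v==r]; 
    if len(q): print(r,u[v==r].mean().round(1),len(q),np.median(q,0).round(1))
a,b=max(0,v.min()-60),max(0,u.min()-100); print(a,b)
cv2.imwrite('pics/w5v.png',c['im'][:,:,::-1])
E
```

```text
pos [424.6 -30.2 285.6] head -180.0 tilt [ 0.003 -0.    -1.   ] shift/200 [-0.027  0.051 -0.022] spin/45 0.0 t 13.47
153 291 298 331 350
331 294.0 3 [547.  -18.9 200.2]
334 294.5 8 [548.3 -18.5 202.9]
337 294.5 8 [550.3 -18.6 204.5]
340 294.5 8 [556.8 -18.4 200. ]
343 294.5 8 [568.6 -17.8 188.4]
346 294.5 8 [571.5 -17.8 188.9]
349 294.5 8 [575.9 -17.7 187.7]
271 191
```

View pics/w5.png

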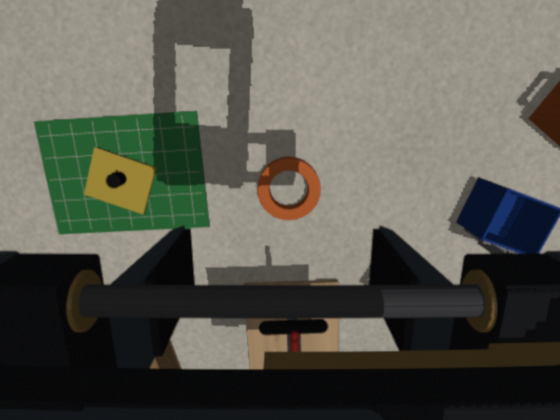

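The view shows the lid on the mat with the knob up (116,179), the open blue caddy at right (508,213), and the hook seen end-on at (294,340). The hook origin comes out near (573, -17.8), with rod top z of about 189. Now back to the caddy for a fresh measurement.

Call:
servo_tool(
  steps=[-0.03,0.25,0,0.11,-0.06,0.5,0,0.22,-0.09,0.75,0,0.33,-0.12,1.0,0,0.43,-0.12,1.0,0,0.43,-0.12,1.0,0,0.43],
)

```text
t: 14.28
position: [449.4, 168.4, 286.1]
eef_rot: [0.169, 0.986, -0.001, -0.001]
ft_force: [-0.7, 0.3, 0.7]
finger_gap: 1.001
gripper_force: 0.0
```

```bash
python3 - <<'E'
from h import *
go(480,271,200,160.6); grab('wrist','w6'); c=np.load('pics/w6.npz')
P=cloud(c); hsv=cv2.cvtColor(c['im'],cv2.COLOR_RGB2HSV); H,Sa,V=[hsv[...,i].astype(int) for i in range(3)]
k=(c['d']>0)&(H>105)&(H<128)&(Sa>120)&(P[...,2]>66)&(P[...,2]<76)&(abs(P[...,0]-485)<90)&(abs(P[...,1]-268)<90); p=P[k]
print('rim',len(p),np.median(p,0).round(1),cv2.minAreaRect(p[:,:2].astype(np.float32)))
k=(c['d']>0)&(P[...,2]>112)&(P[...,2]<132)&(abs(P[...,0]-520)<70)&(abs(P[...,1]-262)<60);k[250:]=0; p=P[k]
print('bar',len(p),np.median(p,0).round(1),cv2.minAreaRect(p[:,:2].astype(np.float32)), p[:,2].max())
d=np.load('pics/w5.npz');P=cloud(d);V=d['im'].max(2)
k=(d['d']>0)&(V<40)&(P[...,2]>115)&(P[...,2]<140)&(abs(P[...,0]-585)<30)&(abs(P[...,1]+17)<60);p=P[k];print('cross',len(p),np.median(p,0),np.degrees(np.polyfit(p[:,1],p[:,0],1)[0]),p.min(0),p.max(0))
cv2.imwrite('pics/w6c.png',cv2.resize(c['im'][100:260,250:450,::-1],None,fx=3.6,fy=3.6,interpolation=cv2.INTER_CUBIC))
E
```

```text
pos [449.4 168.4 286.1] head 160.6 tilt [ 0.002 -0.002 -1.   ] shift/200 [0.026 0.536 0.429] spin/45 -0.0 t 14.28
rim 727 [486.7 265.8  69.7] ((488.4493408203125, 266.6514587402344), (78.99626922607422, 70.15953063964844), 70.4961929321289)
bar 448 [525.2 253.5 123.6] ((525.7877807617188, 253.80735778808594), (48.37748336791992, 10.291730880737305), 71.59648132324219) 126.4934788817327
cross 845 [588.83440016 -18.39487195 130.84385387] -2.157178158047459 [584.14955993 -55.91532394 118.76930129] [599.70897743  20.36309226 134.83931812]
```

View pics/w6c.png

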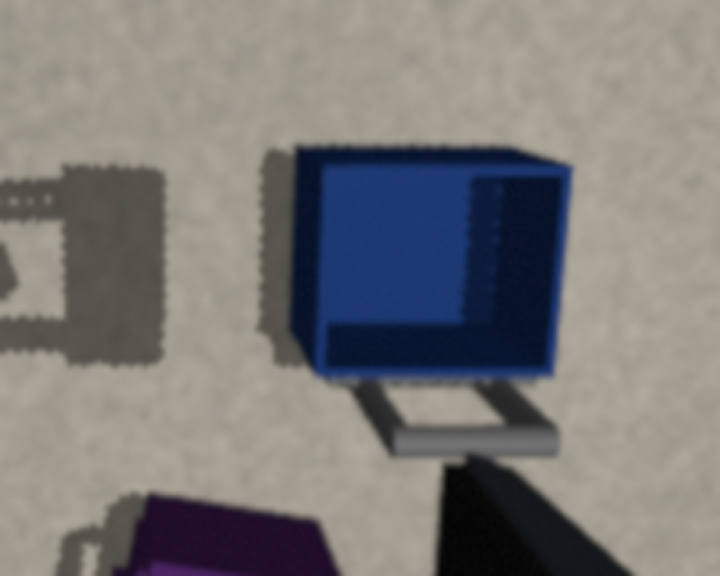

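The open bin's rim is clear, and its centre of (488.2, 266.8) with yaw of about -19.3° agrees with the bar position. Rack yaw is 2.2°. Now I'll move over the grip point at caddy x = -20.

```bash
python3 -c "
from h import *
go(469.3,273.4,76,160.7)"
```

```text
pos [449.4 168.2 286.4] head 160.5 tilt [ 0.001 -0.002 -1.   ] shift/200 [0.08  0.531 1.051] spin/45 -0.004 t 14.32
```

Call:
servo_tool(
  steps=[0.04,0.2,0.2,0,0.08,0.45,0.4,0,0.08,0.531,0.65,0,0.08,0.531,0.9,0,0.08,0.531,1.0,0,0.08,0.531,1.0,0,0.08,0.531,1.0,0],
  fingers=1.0,
)

```text
t: 15.2
position: [470.7, 274.9, 88.5]
eef_rot: [0.169, 0.986, 0.001, 0.001]
ft_force: [-0.5, 0.3, -0.0]
finger_gap: 1.001
gripper_force: 0.0
```

```bash
python3 -c "
from h import *
go(469.3,273.4,26,160.7)
go(469.3,273.4,26,160.7)"
```

```text
pos [470.7 274.9  88.5] head 160.6 tilt [-0.002  0.002 -1.   ] shift/200 [ 0.004 -0.01   0.312] spin/45 -0.003 t 15.2
pos [470.7 274.9  88.5] head 160.6 tilt [-0.002  0.002 -1.   ] shift/200 [ 0.004 -0.01   0.312] spin/45 -0.003 t 15.2
```

Call:
servo_tool(
  steps=[0.004,-0.008,0.1,0,0.004,-0.008,0.18,0,0.004,-0.008,0.24,0,0.004,-0.008,0.28,0,0.004,-0.008,0.3,0,0.004,-0.008,0.31,0,0.004,-0.008,0.31,0],
)

```text
t: 16.08
position: [468.3, 274.3, 25.3]
eef_rot: [0.168, 0.986, 0.0, 0.0]
ft_force: [-0.8, -0.3, 0.9]
finger_gap: 0.996
gripper_force: 0.0
```

No contact on the way down, so I'll close and lift slightly.

Call:
servo_tool(
  steps=[0,0,0,0,0,0,0,0,0,0,0,0,0,0,0,0,0,0,0,0],
  fingers=0.0,
)

```text
t: 16.7
position: [468.3, 274.4, 25.5]
eef_rot: [0.168, 0.986, 0.0, 0.0]
ft_force: [-1.2, -0.3, 2.5]
finger_gap: 0.875
gripper_force: 30.0
```

Call:
servo_tool(
  steps=[0,0,-0.03,0,0,0,-0.1,0,0,0,-0.25,0,0,0,-0.45,0,0,0,-0.65,0,0,0,-0.8,0,0,0,-0.8,0],
)

```text
t: 17.58
position: [469.5, 275.0, 188.0]
eef_rot: [0.168, 0.986, 0.002, 0.002]
ft_force: [-0.4, -0.6, -4.3]
finger_gap: 0.874
gripper_force: 30.0
```

```bash
cat >> h.py <<'E'
def held(f):
    go(0,0,0,180); s=manip.observe(); grab('wrist',f); c=np.load(f'pics/{f}.npz'); m=R.from_quat(s['eef_rot']).as_matrix()
    L=(cloud(c)-s['position'])@m; hsv=cv2.cvtColor(c['im'],cv2.COLOR_RGB2HSV); H,Sa=hsv[...,0].astype(int),hsv[...,1]
    k=(c['d']>0)&(H>105)&(H<128)&(Sa>120)&(abs(L[...,0])<90)&(abs(L[...,1])<45)&(L[...,2]>-60)&(L[...,2]<0); p=L[k]
    print('blue(tool)',len(p),p.min(0).round(1),p.max(0).round(1))
    for a in range(-30,70,6):
        q=p[(p[:,0]>=a)&(p[:,0]<a+6)]
        if len(q)>3: print(a,len(q),'top z',np.percentile(q[:,2],5).round(1),'y',q[:,1].min().round(1),q[:,1].max().round(1))
E
python3 -c "
from h import *
held('w7')"
```

```text
pos [469.5 275.  188. ] head 160.7 tilt [-0.004  0.005 -1.   ] shift/200 [ 1.763 -2.079  0.923] spin/45 -0.43 t 17.57
blue(tool) 13048 [-55.3 -40.3 -47.9] [14.8 40.4 -0. ]
-30 159 top z -45.2 y -39.9 39.3
-24 113 top z -18.3 y -37.4 37.5
-18 198 top z -29.5 y -37.3 37.4
-12 331 top z -43.0 y -40.2 39.6
-6 466 top z -45.2 y -40.2 40.2
0 353 top z -45.3 y -40.3 40.4
6 658 top z -45.2 y -40.3 40.3
12 5103 top z -44.6 y -40.2 40.4
```

View pics/w7.png

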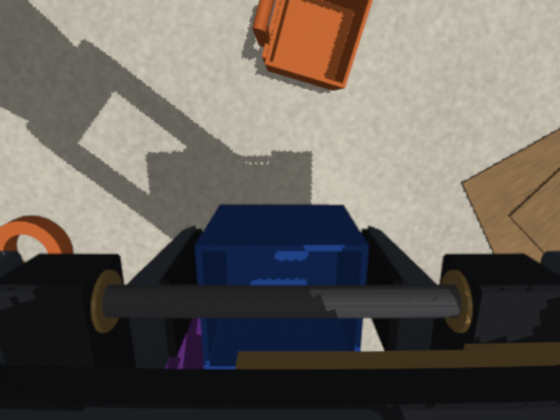

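The caddy is held level, with the open bin at (282,290) between the fingers. Next I'll check how far the gripper body's underside clears the hook tip.

```bash
python3 - <<'E'
from h import *
s=manip.observe(); m=R.from_quat(s['eef_rot']).as_matrix(); c=np.load('pics/w2.npz'); 
q=manip.get_calibration('wrist');Rc=m.T@R.from_quat(q['orientation']).as_matrix(); oc=m.T@(np.array(q['origin'])-s['position'])
for f,u in(('w7',282),('w5',282),('w5',250),('w5',320),('w5',100)):
    c=np.load(f'pics/{f}.npz'); L=(cloud(c)-c['origin'])@R.from_quat(c['orientation']).as_matrix()@Rc.T+oc
    print(f,u,[(v,*map(int,L[v,u].round())) for v in range(250,420,8) if c['d'][v,u]>0 and L[v,u,2]<-40])
E
```

```text
w7 282 [(250, 11, 0, -45), (290, 33, 0, -122), (298, 32, 0, -123), (306, 30, 0, -125), (314, 27, 0, -123), (354, 24, 0, -133), (362, 24, 0, -135), (370, 25, 0, -139), (378, 24, 0, -140), (386, 25, 0, -143), (394, 26, 0, -146), (402, 26, 0, -148), (410, 25, 0, -149), (418, 25, 0, -151)]
w5 282 [(290, 33, 0, -122), (298, 32, 0, -123), (306, 30, 0, -123), (314, 27, 0, -123), (354, 24, 0, -133), (362, 24, 0, -135), (370, 26, 0, -140), (378, 26, 0, -142), (386, 25, 0, -144), (394, 25, 0, -145), (402, 25, 0, -147), (410, 24, 0, -148), (418, 25, 0, -151)]
w5 250 [(290, 33, -8, -121), (298, 31, -7, -123), (306, 30, -7, -124), (314, 27, -8, -123), (370, 25, -6, -139), (378, 25, -6, -141), (386, 25, -6, -143), (394, 26, -6, -146), (402, 25, -6, -148), (410, 26, -5, -150), (418, 26, -5, -152)]
w5 320 [(290, 33, 9, -122), (298, 31, 9, -122), (306, 29, 9, -122), (314, 28, 9, -123), (354, 24, 8, -134), (362, 24, 8, -136), (370, 25, 8, -139), (378, 24, 8, -140), (386, 25, 7, -143), (394, 26, 7, -146), (402, 26, 7, -148), (410, 25, 7, -149), (418, 26, 6, -152)]
w5 100 [(266, 34, -48, -111), (274, 31, -49, -110), (282, 30, -48, -112), (290, 32, -44, -121), (298, 31, -43, -123), (306, 30, -43, -123), (314, 27, -44, -123), (322, 18, -50, -113), (330, 17, -49, -115), (338, 15, -49, -116), (346, 13, -49, -117), (354, 11, -49, -117), (362, 9, -49, -118), (370, 25, -36, -139), (378, 24, -36, -141), (386, 25, -34, -143), (394, 24, -34, -145), (402, 25, -32, -147), (410, 24, -32, -149), (418, 24, -31, -150)]
```

The lowest structure over y=0 is at about reported z+116, which gives roughly 10 mm clearance over the hook tip when hung. Proceeding.

```bash
python3 -c "
from h import *
go(455,90,188,171)
go(440,-20,188,182.2)"
```

```text
pos [468.2 274.3 185.8] head 160.7 tilt [-0.001  0.001 -1.   ] shift/200 [-0.243 -0.891 -0.012] spin/45 -0.23 t 17.62
pos [468.2 274.3 185.8] head 160.7 tilt [-0.001  0.001 -1.   ] shift/200 [-0.354 -1.435 -0.012] spin/45 -0.479 t 17.62
```

Call:
servo_tool(
  steps=[-0.03,-0.12,0,-0.05,-0.08,-0.3,0,-0.1,-0.14,-0.5,0,-0.15,-0.19,-0.7,0,-0.2,-0.24,-0.85,0,-0.23,-0.24,-0.89,0,-0.23,-0.24,-0.89,0,-0.23],
)

```text
t: 18.5
position: [453.7, 90.5, 184.2]
eef_rot: [0.079, 0.997, 0.0, -0.001]
ft_force: [0.8, 0.8, -3.0]
finger_gap: 0.879
gripper_force: 30.0
```

```bash
python3 -c "
from h import *
go(440,-20,160,182.2)"
```

```text
pos [453.7  90.5 184.2] head 170.9 tilt [ 0.002 -0.    -1.   ] shift/200 [-0.02  -0.556  0.121] spin/45 -0.25 t 18.5
```

Call:
servo_tool(
  steps=[0,-0.1,0.02,-0.06,-0.01,-0.25,0.05,-0.12,-0.01,-0.4,0.09,-0.18,-0.02,-0.5,0.12,-0.22,-0.02,-0.55,0.12,-0.25,-0.02,-0.556,0.12,-0.25,-0.02,-0.556,0.12,-0.25],
)

```text
t: 19.38
position: [441.3, -19.2, 161.1]
eef_rot: [-0.02, 1.0, 0.0, -0.0]
ft_force: [-0.6, -0.2, -3.2]
finger_gap: 0.876
gripper_force: 30.0
```

```bash
python3 -c "
from h import *
held('w8'); go(465,-21.8,124,182.2)"
```

```text
pos [441.3 -19.2 161.1] head -177.7 tilt [ 0.  0. -1.] shift/200 [2.201 0.183 0.806] spin/45 0.051 t 19.38
blue(tool) 13018 [-55.6 -40.5 -47.5] [14.7 40.3 -0. ]
-30 161 top z -45.0 y -40.0 39.0
-24 115 top z -19.1 y -37.4 37.3
-18 205 top z -29.2 y -37.6 37.3
-12 327 top z -43.3 y -40.5 39.6
-6 465 top z -45.3 y -40.5 40.0
0 361 top z -45.2 y -40.4 40.2
6 636 top z -45.3 y -40.5 40.3
12 5101 top z -44.6 y -40.4 40.3
pos [441.3 -19.2 161.1] head -177.7 tilt [ 0.  0. -1.] shift/200 [-0.118 -0.018  0.186] spin/45 0.002 t 19.43
```

Call:
servo_tool(
  steps=[0,0,0.05,0,0,0,0.12,0,-0.03,-0.008,0.186,0,-0.08,-0.012,0.186,0,-0.118,-0.016,0.186,0,-0.118,-0.016,0.186,0,-0.118,-0.016,0.186,0],
)

```text
t: 20.3
position: [464.8, -22.3, 124.2]
eef_rot: [-0.02, 1.0, -0.0, 0.0]
ft_force: [-0.4, 0.1, -4.1]
finger_gap: 0.873
gripper_force: 30.0
```

```bash
python3 - <<'E'
from h import *
go(517,-19.9,124,182.2); grab('scene','s9'); c=np.load('pics/s9.npz'); grab('top','t9')
P=cloud(c); V=c['im'].astype(int)
k=(c['d']>0)&(P[...,2]>200)&(P[...,2]<230)&(abs(P[...,0]-525)<25)&(abs(P[...,1]+20)<40); p=P[k]; print('bar',len(p), np.median(p,0) if len(p) else '')
a=cv2.resize(c['im'][140:290,230:380],(400,400),interpolation=cv2.INTER_CUBIC); t=np.load('pics/t9.npz')['im']; b=cv2.resize(t[150:230,250:330],(400,400),interpolation=cv2.INTER_CUBIC)
cv2.imwrite('pics/v9.png',np.hstack([a,b])[:,:,::-1])
E
```

```text
pos [464.8 -22.3 124.2] head -177.7 tilt [-0. -0. -1.] shift/200 [-0.261  0.002  0.001] spin/45 0.001 t 20.3
bar 0
```

View pics/v9.png

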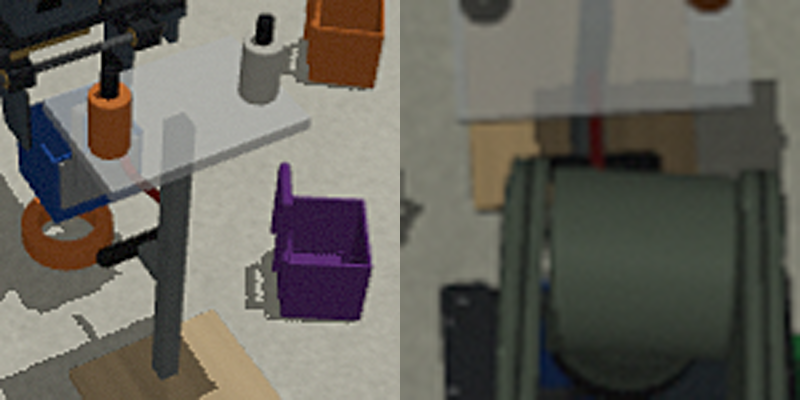

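The left half shows the caddy in front of the hook, half hidden by the shelf. The right half shows the wrist drum in front of the shelf, so I'll check arm clearance to the shelf and bottles from depth.

```bash
python3 - <<'E'
from h import *
for f in('t9','s9'):
    c=np.load(f'pics/{f}.npz');P=cloud(c)
    k=(c['d']>0)&(abs(P[...,1]+20)<130)&(P[...,0]<620)&(P[...,0]>380)
    for z in range(180,720,30):
        q=P[k&(P[...,2]>=z)&(P[...,2]<z+30)]
        if len(q)>5: print(f,z,len(q),'xmax',np.percentile(q[:,0],99).round(),'y',q[:,1].min().round(),q[:,1].max().round())
E
```

```text
t9 180 30 xmax 603.0 y -20.0 -14.0
t9 240 159 xmax 496.0 y -111.0 65.0
t9 270 1270 xmax 619.0 y -112.0 67.0
t9 300 72 xmax 617.0 y -90.0 57.0
t9 330 123 xmax 447.0 y -72.0 10.0
t9 360 68 xmax 444.0 y -50.0 8.0
t9 390 42 xmax 495.0 y -43.0 15.0
t9 420 26 xmax 433.0 y -38.0 -3.0
t9 450 11 xmax 489.0 y -31.0 17.0
t9 480 294 xmax 503.0 y -78.0 36.0
t9 510 1478 xmax 499.0 y -81.0 36.0
t9 540 412 xmax 464.0 y -77.0 36.0
t9 570 196 xmax 408.0 y -74.0 39.0
s9 180 175 xmax 616.0 y -75.0 30.0
s9 210 206 xmax 506.0 y -105.0 60.0
s9 240 1033 xmax 506.0 y -113.0 66.0
s9 270 2296 xmax 619.0 y -113.0 68.0
s9 300 468 xmax 504.0 y -73.0 -4.0
s9 330 645 xmax 503.0 y -73.0 15.0
s9 360 552 xmax 502.0 y -59.0 12.0
s9 390 598 xmax 501.0 y -58.0 15.0
s9 420 687 xmax 502.0 y -79.0 18.0
s9 450 825 xmax 509.0 y -83.0 31.0
s9 480 1539 xmax 511.0 y -84.0 32.0
s9 510 1883 xmax 501.0 y -82.0 35.0
s9 540 207 xmax 461.0 y -77.0 34.0
```

Clearance is ample: the gripper front will reach x≈558 and the shelf edge is at 581. Advancing slowly.

Call:
servo_tool(
  steps=[-0.03,0.002,0,0,-0.07,0.002,0,0,-0.11,0.002,0,0,-0.15,0.002,0,0,-0.19,0.002,0,0,-0.22,0.002,0,0,-0.25,0.002,0,0,-0.26,0.002,0,0,-0.26,0.002,0,0],
)

```text
t: 21.52
position: [516.7, -19.9, 124.0]
eef_rot: [-0.02, 1.0, -0.0, -0.0]
ft_force: [-0.0, 0.6, -3.2]
finger_gap: 0.874
gripper_force: 30.0
```

```bash
python3 -c "
from h import *
go(517,-19.9,99,182.2)"
```

```text
pos [516.7 -19.9 124. ] head -177.7 tilt [ 0. -0. -1.] shift/200 [-0.002 -0.     0.125] spin/45 0.001 t 21.52
```

Call:
servo_tool(
  steps=[0,0,0.03,0,0,0,0.06,0,0,0,0.085,0,0,0,0.1,0,0,0,0.11,0,0,0,0.115,0,0,0,0.115,0,0,0,0.115,0],
)

```text
t: 22.52
position: [516.9, -19.9, 101.2]
eef_rot: [-0.02, 1.0, -0.0, 0.0]
ft_force: [-0.4, -0.2, -2.9]
finger_gap: 0.876
gripper_force: 30.0
```

Call:
servo_tool(
  steps=[0,0,0.005,0,0,0,0.005,0,0,0,0.005,0],
)

```text
t: 22.9
position: [516.8, -19.9, 100.0]
eef_rot: [-0.02, 1.0, -0.0, 0.0]
ft_force: [0.2, -0.4, -3.4]
finger_gap: 0.882
gripper_force: 30.0
```

Call:
servo_tool(
  steps=[0,0,0.005,0,0,0,0.005,0,0,0,0.005,0],
)

```text
t: 23.28
position: [517.0, -19.9, 99.3]
eef_rot: [-0.02, 1.0, -0.0, 0.0]
ft_force: [-1.4, -0.4, -1.2]
finger_gap: 0.872
gripper_force: 30.0
```

Call:
servo_tool(
  steps=[0,0,0.005,0,0,0,0.005,0,0,0,0.005,0],
)

```text
t: 23.65
position: [517.4, -19.9, 98.6]
eef_rot: [-0.02, 1.0, -0.0, 0.001]
ft_force: [-0.2, 0.3, 3.3]
finger_gap: 0.876
gripper_force: 30.0
```

The bar is resting on the hook (the force turned upward at z≈99, as expected). Releasing.

Call:
servo_tool(
  steps=[0,0,0,0,0,0,0,0,0,0,0,0],
  fingers=0.92,
)

```text
t: 24.02
position: [516.5, -19.9, 97.7]
eef_rot: [-0.02, 1.0, -0.0, -0.0]
ft_force: [-0.2, -0.0, -0.4]
finger_gap: 0.916
gripper_force: 0.0
```

Call:
servo_tool(
  steps=[0,0,0,0,0,0,0,0,0,0,0,0,0,0,0,0,0,0,0,0,0,0,0,0],
  fingers=1.0,
)

```text
t: 24.78
position: [516.8, -19.9, 98.0]
eef_rot: [-0.02, 1.0, -0.0, 0.0]
ft_force: [-0.2, 0.3, 0.0]
finger_gap: 0.994
gripper_force: 0.0
```

```bash
python3 -c "
from h import *
held('w10')"
```

```text
pos [516.8 -19.9  98. ] head -177.7 tilt [-0. -0. -1.] shift/200 [2.578 0.201 0.49 ] spin/45 0.05 t 24.77
blue(tool) 11987 [-57.3 -40.1 -45.9] [13.7 39.4 -0. ]
-30 153 top z -44.8 y -39.7 39.1
-24 116 top z -19.4 y -37.4 37.3
-18 202 top z -29.2 y -37.5 37.4
-12 343 top z -42.8 y -39.8 39.1
-6 387 top z -43.4 y -39.8 39.2
0 279 top z -43.1 y -39.7 39.2
6 2347 top z -42.8 y -39.5 39.2
12 2467 top z -42.5 y -39.3 38.9
```

The caddy is hanging with only about a 2° lean, and the fingers are clear on both sides. Withdrawing straight up, then back.

Call:
servo_tool(
  steps=[0,0,-0.04,0,0,0,-0.1,0,0,0,-0.16,0,0,0,-0.22,0,0,0,-0.25,0,0,0,-0.25,0,0.1,0,-0.25,0,0.25,0,-0.3,0,0.45,0,-0.4,0,0.6,0,-0.5,0,0.6,0,-0.5,0,0.6,0,-0.5,0],
)

```text
t: 26.32
position: [397.3, -24.6, 197.6]
eef_rot: [-0.02, 1.0, -0.0, 0.0]
ft_force: [0.2, 0.0, -0.6]
finger_gap: 0.997
gripper_force: 0.0
```

```bash
python3 - <<'E'
from h import *
print(manip.observe()['position'])
for f in('w11','w12'):
    grab('wrist',f); c=np.load(f'pics/{f}.npz')
    P=cloud(c); hsv=cv2.cvtColor(c['im'],cv2.COLOR_RGB2HSV); H,Sa=hsv[...,0].astype(int),hsv[...,1]
    k=(c['d']>0)&(H>105)&(H<128)&(Sa>120)&(P[...,2]>60)&(P[...,2]<165)&(abs(P[...,0]-537)<80)&(abs(P[...,1]+19)<60); p=P[k]; t=p[p[:,2]>138]
    print(len(p),p.min(0).round(1),p.max(0).round(1),cv2.minAreaRect(t[:,:2].astype(np.float32)),np.linalg.lstsq(np.c_[t,np.ones(len(t))][:,[0,1,3]],t[:,2],rcond=None)[0])
grab('scene','s12'); a=cv2.imread('pics/s12.png'); b=cv2.imread('pics/w12.png')
cv2.imwrite('pics/v12.png',np.hstack([cv2.resize(a[130:310,220:400],(400,400)),cv2.resize(b,(400,400))]))
E
```

```text
[397.29647801 -24.5817653  197.5907652 ]
3552 [502.  -59.7  73.4] [575.9  19.4 142.6] ((520.3134765625, -19.95996856689453), (34.665157318115234, 79.06841278076172), 2.6938247680664062) [3.91681676e-02 1.37879847e-03 1.20150752e+02]
3563 [502.  -59.7  72.8] [576.3  19.3 142.4] ((520.1339111328125, -19.753875732421875), (35.29102325439453, 79.63848114013672), 3.770409107208252) [4.39308174e-02 5.00007481e-03 1.17846347e+02]
```

View pics/v12.png

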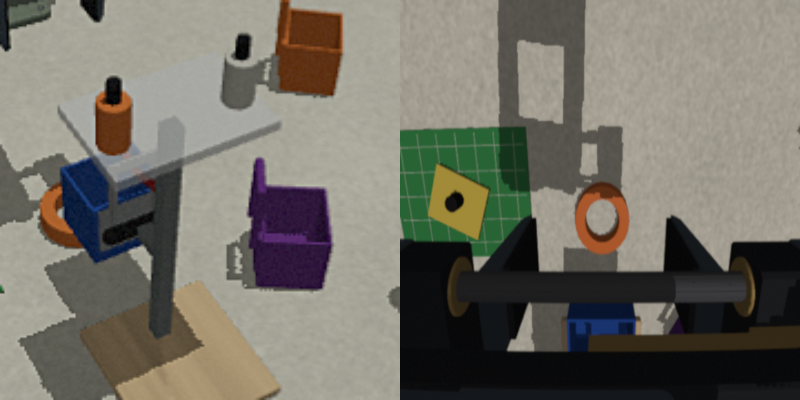

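The pictures show the caddy hanging still on the hook and leaning on the crosspiece (left, around (115,210)), with a tilt of about 2.4°. The lid is flat on the mat with the knob up (454,202), and the robot is clear, so I'm handing in.

```bash
python3 -c "
from station import manip
print(manip.finish_job())"
```

```text
the job is handed in; nothing more can be done
None
```

I handed the job in at about 26.5 s: the lid is flat on the mat with the knob up, and the open caddy hangs still on the red hook with a lean of about 2.4°; I haven't seen the verdict.

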